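# Slide a fired tile along the rail into the corner of the decorating jig

### The arm

A 6-joint arm with a two-finger parallel gripper is mounted at the origin on the work surface. World frame = base frame: x ahead of the robot, y to its left, z up, the work surface at z = 0. Lengths are in m, angles in rad, forces in N, time in s.
With the tool pointing down it reaches from about 0.35 to 0.725 m from the base axis. Payload 4.3 kg.
Tool frame: the origin (TCP) lies between the finger pads; the fingertips stand 14 mm ahead of it and the grasp point (between the pads) lies 5 mm behind it; z points along the fingers, y is the direction in which the jaws open and shut (so a half turn about z gives the same grasp; the last joint's range is limited). The gripper opens to 85 mm and grips with 20 to 120 N. Pads are 22 mm wide; open, the fingers measure 114 mm over their backs; the gripper's body (76 mm by 85 mm) begins 54 mm behind the grasp point. The pads swing forward as they close: fully open they stand 13 mm farther back than shut.
Start: joints at [-1.346, 0.377, 0.081, 1.274, 0, 1.46], TCP at [0.189, -0.543, 0.245] pointing down, gripper open.
Joint ranges: [-2.72, 2.72], [-0.84, 1.66], [-1.02, 1.22], [-1.77, 2.12], [-1.37, 1.28], [-3.14, 3.14]. Speed limits (rad/s): [2.57, 2.57, 3.14, 3.14, 3.14, 3.14].

### API

Orientations are given as a unit quaternion [w, x, y, z].
In Python, from rig import env gives the robot as it stands. Calls block until the motion is done:
- env.move_pose(position, orientation): joint-space move of the TCP to a pose.
- env.servo_line(position, ori=None, max_speed=0.15, force_limit=None): straight line of the TCP; ori=None keeps the orientation; max_speed is the mean speed in m/s. With force_limit (N) it stops when the force on the tool has changed by that much, and returns True; else False.
- env.goto_joints(angles): joint-space move.
- env.gripper_to(opening, grasp_force=None): finger opening in m; grasp_force is the grip in N (None keeps the last); returns when the fingers have stopped.
- env.pause(seconds).
- env.ik(position, orientation): joint angles nearest the present ones, or None.
- env.observe(): the state.
- env.get_image(name): name is "scene" or "top" or "wrist"; returns (picture, depth): 420x560x3 uint8, blue, green, red; 420x560 float32, m along the optical axis (not along the pixel's ray), 0 where there is no reading.
- env.camera_info(name): a dict with "vfov" (degrees; the focal length in pixels is half the picture's height over the tangent of half this angle, whatever the lens; pixels are square), "cx", "cy" (the principal point, pixels), "camera_from_world" (4x4, takes a point from world to camera coordinates). Camera axes: x right, y up, looking along -z (the intrinsics and any distortion apply to the point x, -y, -z); pixel columns grow to the right and rows downward; lengths in m; the calibration is good to about 2 mm. A picture is of the moment at which its call begins: read the wrist's pose just before it. camera_info takes no time and is no camera call; for the wrist camera it gives the pose at the moment of the call.
A pose or a line that the arm cannot do raises env.PlanningError and nothing moves.
- env.hand_in(): hands the job in, once; it reports no verdict.
The state is a dict: "time_s": time; "qpos": joint angles; "joint_velocities": joint speeds; "tau": joint torques, N m; "tcp_pos": TCP position; "tool_rot": TCP orientation; "force": force on the tool from outside, world axes, zero at the start; "ft_torque": the same for the moment, N m; "gripper_width": finger opening in m.
Only numpy, scipy, OpenCV 4.12 (cv2) and the standard library are available. Lean on these libraries where they do the work, as an engineer would, in place of code of your own. Each camera call takes 0.05 s, during which the arm holds its last target.

### The job

Get the square white tile ready for decorating: push it flat against the jig's long rail, then, keeping it against the rail, slide it along into the corner pocket until it sits snug against both the rail and the end stop. Only push it with the fingertips, never tilting it up or lifting it off the board, and leave the stamp, cup, cutter and spatula where they are. Finish with the hand clear.

Things in the scene. Friction and masses are not known exactly. Their poses are not given: they have to be found in the camera images.
- jig: Decorating jig, fixed: brown hardboard 190 (x) by 360 (y) mm, 6 thick, with light wooden strips 14 wide, tops 20 mm above the table. Origin: centre of its underside, on the table. x points across to the long rail (mostly away from the robot), y along the rail to the end stop (mostly to the robot's left), z up; turned up to 0.45 rad from the world's axes.
- rail_face (a point): Middle of the long rail's inner face, at the strip's foot: jig x = +60, y = -11, z = +6 mm. The face is a plane square to jig x; the rail runs from jig y = -166 to +144 mm.
- corner_seat (a point): Where the tile's centre lies when fully home: jig x = +30, y = +100, z = +12 mm. The end stop's inner face is at jig y = +130 (x from -20 to +74). A short near strip, inner face at jig x = -6, y = +98 to +130 mm, makes the corner a pocket 66 mm wide and 32 mm deep, open toward -y and above. Same axes as the jig.
- tile_center (a point): Centre (half-way up) of the loose fired tile, plain white ceramic, 60 by 60 by 12 mm, about 85 g, flat on the board, upper face 18 mm above the table. Its x and y run square to its edges. It starts 48 to 90 mm from home in jig x and 130 to 200 mm in jig y, turned up to 0.4 rad against the jig; a fingertip pressed on its top may skid, its edges push well.
- tile: The same tile; origin at the centre of its underside, same axes.
- stamp: Bystander: dark wooden hand stamp standing on the board near the corner on the robot's side, 26 mm across, 45 mm tall; origin at the centre of its foot.
- cup: Bystander: white paper cup on the table beside one end of the jig, rim 72 mm across, 85 mm tall; origin at the centre of its underside.
- cutter: Bystander: steel ring cutter on the table beside the jig's other end, 76 mm across, 28 mm tall; origin at the centre of its underside.
- spatula: Bystander: spatula with a dark wooden handle, 170 mm long, lying on the table beyond the rail; origin under its middle, long axis x.

How it is judged:
On the way:
1. the tile lies flat against the rail (within 4 mm, square within 0.1 rad) while still short of the pocket (x of tile_center in the frame of jig above 0.026 m and y of tile_center in the frame of jig below 0.05 m and (angle between the x axis of tile and the x axis of jig, either way round below 0.1 rad or angle between the x axis of tile and the y axis of jig, either way round below 0.1 rad)), for 0.1 s.
At the end, for the whole second after the job is handed in: The tile lies flat and at rest in the corner pocket, its centre within 3 mm of the fully home position in both jig x and jig y, square to the rail within 0.06 rad (x of tile_center in the frame of jig above 0.027 m and y of tile_center in the frame of jig above 0.097 m and z of tile_center in the frame of jig below 0.0145 m and (angle between the x axis of tile and the x axis of jig, either way round below 0.06 rad or angle between the x axis of tile and the y axis of jig, either way round below 0.06 rad) and angle between tile's own z axis and vertical below 0.05 rad and linear speed of tile below 0.01 m/s); the robot touches nothing.
It fails at once if the tile is lifted (more than 6 mm off the board) (z of tile_center in the frame of jig above 0.018 m).
It fails at once if the tile is tipped up (more than 0.2 rad) (angle between tile's own z axis and vertical above 0.2 rad).
It fails at once if the tile is more than 8 mm off the rail when within 70 mm of home along the rail (y of tile_center in the frame of jig above 0.03 m and x of tile_center in the frame of jig below 0.022 m).
It fails at once if the stamp, cup, cutter or spatula is disturbed (moved more than 15 mm) (distance of any of stamp, cup, cutter, spatula from where it was at the start of the episode above 0.015 m).
It also fails if it takes over 58 s, if anything falls off the work surface, if the arm or the gripper's body presses on something with over 40 N, if the wrist force passes 120 N, or if a joint passes its speed limit or range.

## Working session

There is one attempt and no reset: what is moved stays moved. The work goes in short steps, each a Python script; the robot and the scene stay as the last script left them, time stands still between calls to the robot, and variables do not carry over. Pictures are saved under pics/ and viewed, and the job is handed in when it is done.

```bash
mkdir -p pics; ls; python3 - <<'E'
from rig import env
import cv2, json
s=env.observe();print(s['time_s'],s['tcp_pos'],s['tool_rot'],s['gripper_width'])
for n in ['top','scene']:
    i,d=env.get_image(n); cv2.imwrite(f'pics/{n}0.png',i)
    print(n,env.camera_info(n), d.min(),d.max())
E
```

```text
pics
0.0 [ 0.18877853 -0.54243447  0.24434892] [-1.05134042e-03  9.86024129e-01  1.66599244e-01 -5.71989515e-05] 0.08561932725299526
top {'vfov': 49.11912633436297, 'cx': 273.8436567134344, 'cy': 219.39712200886225, 'camera_from_world': array([[ 0.02122796, -0.99947172, -0.02460996,  0.02956757],
       [ 0.99537515,  0.01882141,  0.0942023 , -0.61427647],
       [-0.09368935, -0.02649587,  0.99524885, -0.82027679],
       [ 0.        ,  0.        ,  0.        ,  1.        ]])} 0.0 0.93814874
scene {'vfov': 44.19614225167687, 'cx': 287.0152559985446, 'cy': 213.57478794739245, 'camera_from_world': array([[-0.60657278,  0.7948052 , -0.01881919,  0.32496581],
       [-0.51856976, -0.37759352,  0.76714311,  0.27290323],
       [ 0.60262332,  0.47508719,  0.64119988, -1.41575877],
       [ 0.        ,  0.        ,  0.        ,  1.        ]])} 0.0 3.7392347
```

View pics/top0.png

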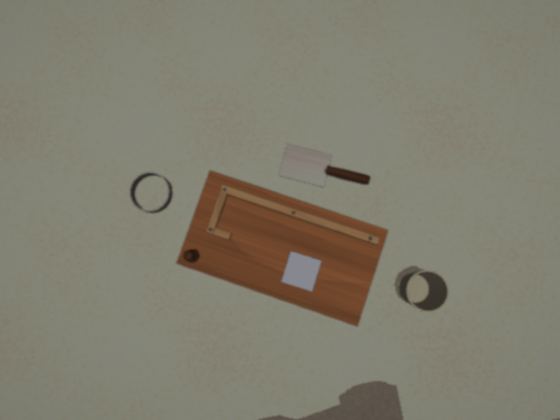

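View pics/scene0.png

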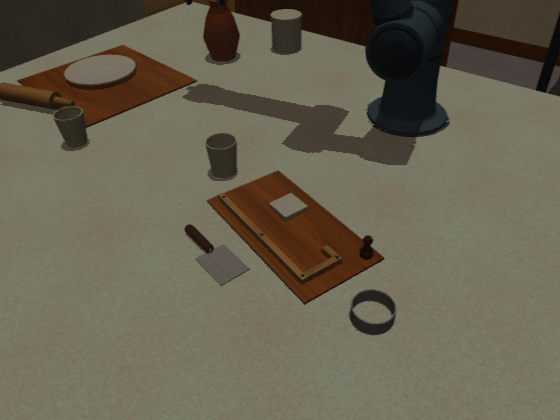

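The top view shows the board corners near (210,171), (387,230), (358,325) and (178,263). The tile is at (301,271), the stamp at (191,256), the cutter at (151,193), and the cup at (423,290). Next I'll measure these positions.

```bash
cat > h.py <<'E'
import numpy as np, cv2
def K(ci,h=420): return (h/2)/np.tan(np.radians(ci['vfov'])/2)
def ray(ci,uv,z):
    f=K(ci);uv=np.atleast_2d(uv).astype(float);T=ci['camera_from_world'];R=T[:3,:3];t=T[:3,3]
    d=np.c_[(uv[:,0]-ci['cx'])/f,-(uv[:,1]-ci['cy'])/f,-np.ones(len(uv))]@R
    o=-R.T@t
    return o+d*((z-o[2])/d[:,2])[:,None]
def proj(ci,P):
    f=K(ci);T=ci['camera_from_world'];c=np.atleast_2d(P)@T[:3,:3].T+T[:3,3]
    return np.c_[ci['cx']+f*c[:,0]/-c[:,2],ci['cy']-f*c[:,1]/-c[:,2]]
def tilemask(i,sel):
    hsv=cv2.cvtColor(i,cv2.COLOR_BGR2HSV)
    return hsv
def quad(mask):
    c=max(cv2.findContours(mask.astype(np.uint8),cv2.RETR_EXTERNAL,cv2.CHAIN_APPROX_NONE)[0],key=cv2.contourArea)
    return c
E
python3 - <<'E'
import cv2,numpy as np
from h import *
from rig import env
ci=env.camera_info('top'); i=cv2.imread('pics/top0.png'); d=env.get_image('top')[1]
hsv=cv2.cvtColor(i,cv2.COLOR_BGR2HSV)
for p in [(301,271),(250,250),(290,212),(100,100),(191,256),(320,300)]: print(p,hsv[p[1],p[0]],d[p[1],p[0]])
brown=((hsv[...,1]>100)&(hsv[...,0]<20)).astype(np.uint8)
brown[:,:170]=0
brown[:165]=0
n,l,st,c=cv2.connectedComponentsWithStats(brown);k=1+st[1:,4].argmax()
cnt=quad(l==k); hull=cv2.convexHull(cnt)
print(cv2.minAreaRect(hull))
ap=cv2.approxPolyDP(hull,8,True)[:,0];print(ap)
w=ray(ci,ap,0.006);print(w);print(np.linalg.norm(w-np.roll(w,-1,0),axis=1))
ww=ray(ci,hull[:,0],.006)[:,:2].astype(np.float32)
print('rect',cv2.minAreaRect(ww*1000))
tm=((hsv[...,1]<60)&(hsv[...,2]>120)).astype(np.uint8);
n,l,st,c=cv2.connectedComponentsWithStats(tm)
k=l[271,301];cnt=quad(l==k);print(st[k])
print('tile',cv2.minAreaRect(ray(ci,cnt[:,0],.018)[:,:2].astype(np.float32)*1000), ray(ci,c[k],.018))
for nm,p,z in [('stamp',(191,256),.04)]: print(nm,ray(ci,p,z))
# depth check
f=K(ci)
def pt(u,v):
    z=d[v,u];return (np.array([(u-ci['cx'])/f*z,-(v-ci['cy'])/f*z,-z])-ci['camera_from_world'][:3,3])@ci['camera_from_world'][:3,:3]
for p in [(301,271),(250,250),(293,212),(100,100),(350,300),(196,235),(190,255)]: print(p,pt(*p))
big=cv2.resize(i[150:350,150:450],None,fx=2.6,fy=2.6,interpolation=cv2.INTER_CUBIC);cv2.imwrite('pics/c0.png',cv2.convertScaleAbs(big,alpha=1.6))
E
```

```text
(301, 271) [117  16 143] 0.8525511
(250, 250) [ 11 155 112] 0.8666052
(290, 212) [ 14 121 126] 0.8559644
(100, 100) [ 32  29 133] 0.9086707
(191, 256) [ 10 144  53] 0.82475615
(320, 300) [ 12 159 106] 0.8562898
((282.26446533203125, 247.42681884765625), (190.39952087402344, 100.25556182861328), 18.53424644470215)
[[210 171]
 [387 230]
 [356 325]
 [177 262]]
[[ 0.7070333   0.1674686   0.006     ]
 [ 0.59972638 -0.17117323  0.006     ]
 [ 0.42227728 -0.11379245  0.006     ]
 [ 0.53129101  0.22416662  0.006     ]]
[0.35523662 0.18649595 0.35510608 0.1846619 ]
rect ((565.0613403320312, 26.54681396484375), (357.49505615234375, 187.43118286132812), 72.324462890625)
[ 282  252   39   39 1009]
tile ((519.9713134765625, -10.27108383178711), (60.082096099853516, 58.86925506591797), 73.6603775024414) [[ 0.519871   -0.01010843  0.018     ]]
stamp [[0.54280482 0.19098685 0.04      ]]
(301, 271) [ 0.51960807 -0.01018822  0.01621452]
(250, 250) [0.55674907 0.08619601 0.00815561]
(293, 212) [0.6288543  0.0066243  0.02142014]
(100, 100) [0.84679198 0.39146976 0.00132005]
(350, 300) [ 0.46782548 -0.10235268  0.00681941]
(196, 235) [0.58322244 0.19016819 0.00487449]
(190, 255) [0.54443307 0.19047618 0.05159279]
```

View pics/c0.png

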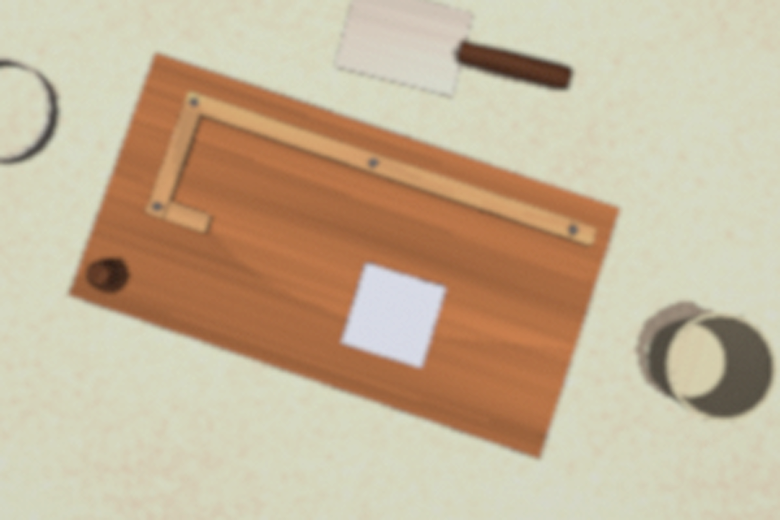

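The measured jig is 357×187 mm, which matches the stated 360×190. The tile is 60×59 mm at jig (-32,-49) mm and about 1° off square. I'll push with two slightly opened fingertips, and touch the board first to find the true tip height.

```bash
cat >> h.py <<'E'
C=np.array([.5651,.0265]);A=np.radians(-17.65)
ex=np.array([np.cos(A),np.sin(A)]);ey=np.array([-np.sin(A),np.cos(A)])
def W(x,y,z): p=C+ex*x+ey*y; return np.array([p[0],p[1],z])
def J(p): d=np.array(p)[:2]-C; return np.array([d@ex,d@ey])
def q(a): return np.array([0,np.cos(a/2),np.sin(a/2),0])
def see(env,name):
    ci=env.camera_info('top');i,d=env.get_image('top');cv2.imwrite('pics/%s.png'%name,cv2.convertScaleAbs(cv2.resize(i[130:340,140:440],None,fx=2.6,fy=2.6,interpolation=cv2.INTER_CUBIC),alpha=1.6))
    hsv=cv2.cvtColor(i,cv2.COLOR_BGR2HSV)
    tm=((hsv[...,1]<60)&(hsv[...,2]>110)).astype(np.uint8)
    n,l,st,c=cv2.connectedComponentsWithStats(tm)
    for k in range(1,n):
        w=ray(ci,c[k],.018)[0]
        j=J(w)
        if 300<st[k,4]<1400 and abs(j[0])<.09 and abs(j[1])<.17:
            r=cv2.minAreaRect(ray(ci,quad(l==k)[:,0],.018)[:,:2].astype(np.float32)*1000)
            print('tile jig mm',j*1000,'rect c',J(np.array(r[0])/1000)*1000,r[1],'ang rel',(r[2]-np.degrees(A)+45)%90-45)
def st(env):
    s=env.observe();print('t%.2f'%s['time_s'],'jig',np.round(J(s['tcp_pos'])*1000,1),'z',round(s['tcp_pos'][2]*1000,1),'F',np.round(s['force'],1),'w',round(s['gripper_width']*1000,1));return s
E
python3 - <<'E'
from h import *
from rig import env
see(env,'a')
for a in [A,A+np.pi]:
    print('1',env.ik(W(-.08,-.049,.06),q(a)),env.ik(W(.0,-.049,.03),q(a)))
for a in [A+np.pi/2,A-np.pi/2]:
    print('2',env.ik(W(.028,-.1,.06),q(a)),env.ik(W(.028,.06,.03),q(a)))
E
```

```text
tile jig mm [-31.98090165 -48.43311886] rect c [-31.79707056 -48.36704566] (60.74903869628906, 60.374794006347656) ang rel 1.228498840332037
1 [-0.12536616  0.32531918 -0.513212    0.73226515  0.         -2.9589082 ] [-0.1519      0.49023915 -0.34020388  0.7403533   0.         -2.98544204]
1 [-0.12536616  0.32531918 -0.513212    0.73226515  0.          0.18268445] [-0.1519      0.49023915 -0.34020388  0.7403533   0.          0.15615062]
2 [-0.24870714  0.48321545 -0.2592635   0.82831738  0.          1.6301398 ] [ 0.01946386  0.59718988 -0.14780872  0.82579772  0.          1.8983108 ]
2 [-0.24870714  0.48321545 -0.2592635   0.82831738  0.         -1.51145285] [ 0.01946386  0.59718988 -0.14780872  0.82579772  0.         -1.24328185]
```

```bash
python3 - <<'E'
from h import *
from rig import env
env.gripper_to(.020)
env.move_pose(W(-.081,-.0485,.12),q(A+np.pi));st(env)
env.servo_line(W(-.081,-.0485,.04),max_speed=.1);st(env)
print(env.servo_line(W(-.081,-.0485,.010),max_speed=.02,force_limit=4));s=st(env)
env.servo_line(W(-.081,-.0485,s['tcp_pos'][2]+.005),max_speed=.03);st(env)
E
```

```text
t3.08 jig [-80.3 -49. ] z 120.3 F [-0.1  0.7  0.5] w 19.8
t4.03 jig [-80.4 -48.4] z 40.5 F [-0.6 -0.4  0.2] w 19.9
True
t5.01 jig [-81.1 -48.5] z 20.2 F [-0.8  0.1  5.2] w 20.0
t5.34 jig [-80.8 -48.5] z 25.3 F [-0.  -0.4 -0.2] w 20.1
```

```bash
python3 - <<'E'
from h import *
from rig import env
z=.0245
print(env.servo_line(W(-.020,-.0485,z),max_speed=.04,force_limit=5));st(env)
print(env.servo_line(W(-.004,-.0485,z),max_speed=.02,force_limit=5));st(env)
env.pause(.3);st(env);see(env,'b')
E
```

```text
False
t7.02 jig [-20.  -48.5] z 24.5 F [ 1.1  0.5 -0.2] w 20.4
True
t7.54 jig [-12.3 -48.7] z 23.7 F [ 0.6 -0.5  0. ] w 20.1
t7.84 jig [-13.3 -48.7] z 23.4 F [ 0.1  0.7 -0.4] w 19.6
```

View pics/b.png

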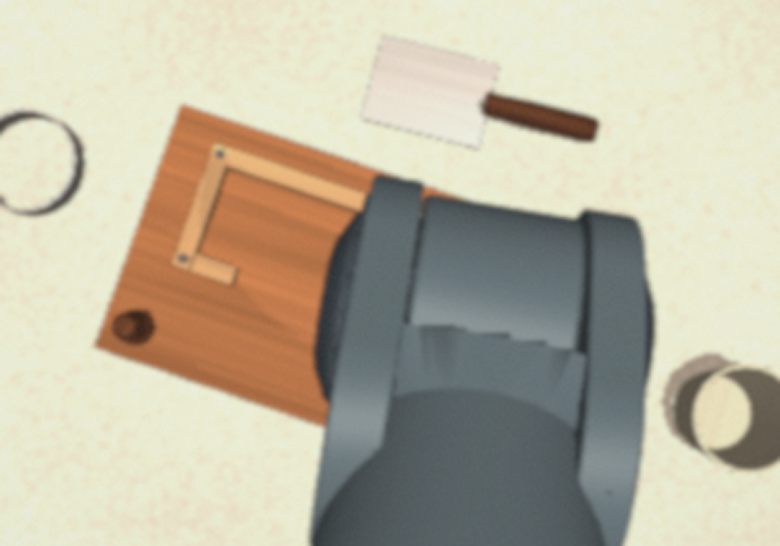

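The arm hides the tile in this view. I'll press once more to confirm contact, then back off, rise and look.

```bash
python3 - <<'E'
from h import *
from rig import env
print(env.servo_line(W(-.002,-.0485,.0245),max_speed=.02,force_limit=8));st(env)
env.pause(.2);st(env)
env.servo_line(W(-.05,-.0485,.0245),max_speed=.08)
env.servo_line(W(-.05,-.0485,.12),max_speed=.15)
env.move_pose(W(.028,-.155,.12),q(A+np.pi/2));st(env)
see(env,'c')
ci=env.camera_info('wrist');i,d=env.get_image('wrist');cv2.imwrite('pics/w1.png',cv2.convertScaleAbs(i,alpha=1.4))
E
```

```text
True
t8.23 jig [-12.  -48.8] z 23.0 F [ 0.6 -1.  -0.3] w 20.1
t8.43 jig [-12.7 -48.8] z 22.6 F [-0.1  1.2  1. ] w 19.8
t11.07 jig [  27.4 -154.8] z 119.3 F [-0.4  0.5 -0.4] w 20.1
tile jig mm [ 29.67104642 -49.47081338] rect c [ 29.72666802 -49.22007383] (61.15481185913086, 60.871315002441406) ang rel 0.17806854248047443
```

View pics/c.png

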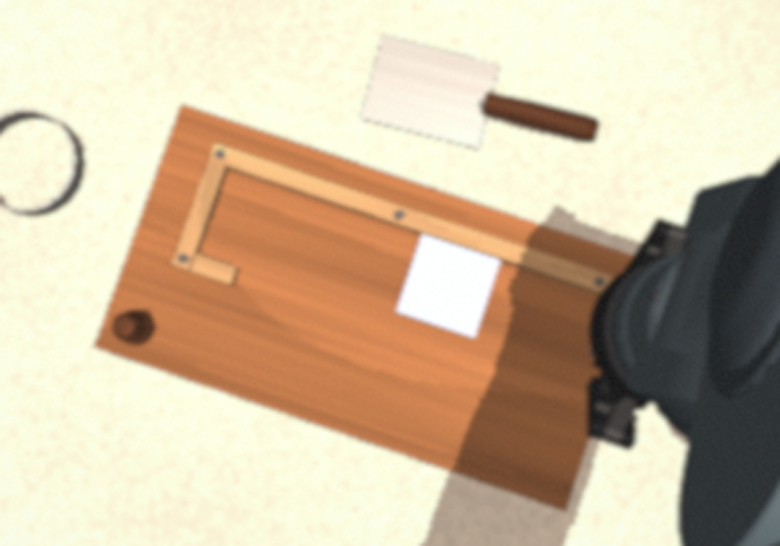

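View pics/w1.png

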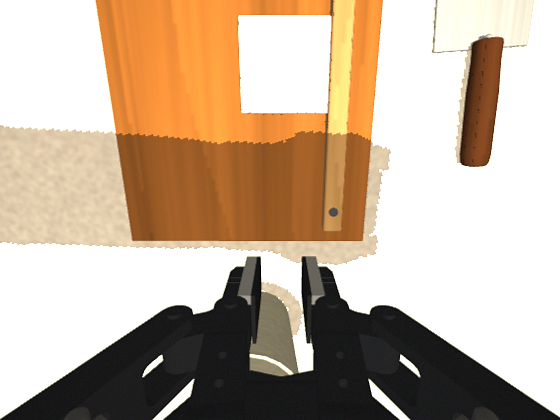

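The tile is flush on the rail: x is 29.7 mm (30 nominal), y is -49 mm, and it is square within 0.2°. The wrist view shows the cup under the hand, so I'll move forward before descending. Then I'll push along the rail and check part-way.

```bash
python3 - <<'E'
from h import *
from rig import env
env.servo_line(W(.027,-.106,.12),max_speed=.1)
env.servo_line(W(.027,-.106,.0245),max_speed=.08,force_limit=6);st(env)
print(env.servo_line(W(.0285,-.035,.0245),max_speed=.04,force_limit=8));st(env)
i,d=env.get_image('wrist');cv2.imwrite('pics/w2.png',cv2.convertScaleAbs(i,alpha=1.))
E
```

```text
t13.15 jig [  27.6 -106. ] z 25.1 F [0.5 0.1 0.5] w 20.0
False
t15.07 jig [ 28.9 -35. ] z 24.7 F [-0.1  0.9  0. ] w 20.2
```

View pics/w2.png

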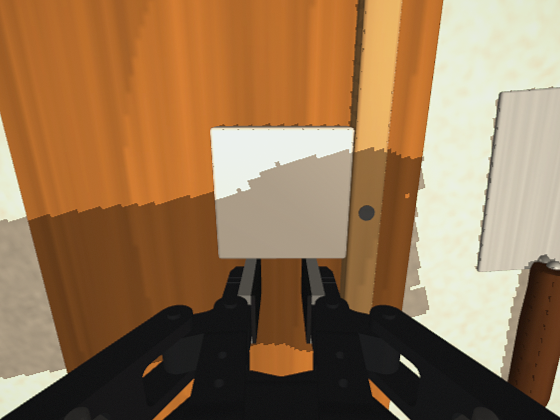

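The tile still lies along the rail: its right edge is at columns 347–353, parallel to the rail face, with both fingertips on its back edge. I'll continue to the end stop.

```bash
python3 - <<'E'
from h import *
from rig import env
print(env.servo_line(W(.030,.040,.0245),max_speed=.04,force_limit=8));st(env)
i,d=env.get_image('wrist');cv2.imwrite('pics/w3.png',i)
print(env.servo_line(W(.030,.070,.0245),max_speed=.02,force_limit=8));st(env)
env.pause(.2);st(env)
i,d=env.get_image('wrist');cv2.imwrite('pics/w4.png',i)
E
```

```text
False
t17.15 jig [30.3 40.1] z 24.7 F [0.1 0.3 0.7] w 20.3
True
t18.18 jig [29.5 58.8] z 24.0 F [-0.3  0.2  0.6] w 20.1
t18.38 jig [29.  58.2] z 23.4 F [-0.2  0.2 -0.5] w 19.8
```

View pics/w4.png

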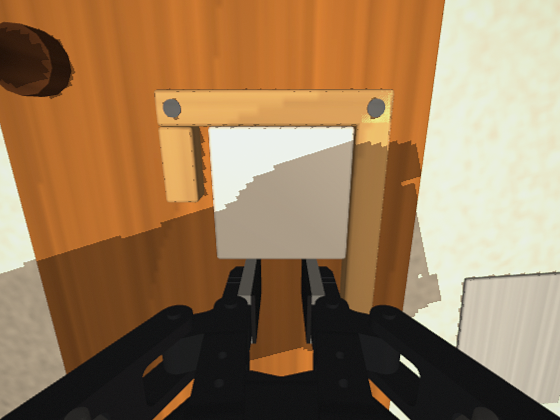

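The hand stopped at jig y=58.8 mm, against 59 predicted, and the picture shows the tile in the pocket touching both strips. I'll press again, then back off and verify.

```bash
python3 - <<'E'
from h import *
from rig import env
print(env.servo_line(W(.030,.072,.0245),max_speed=.02,force_limit=9));st(env)
env.servo_line(W(.029,.03,.0245),max_speed=.06)
env.servo_line(W(.029,.03,.15),max_speed=.15)
env.move_pose(W(.0,-.12,.22),q(A+np.pi/2));st(env)
see(env,'d')
E
```

```text
True
t18.78 jig [28.7 58.8] z 23.2 F [ 0.1 -0.5 -0.4] w 20.1
t21.10 jig [  -0.2 -119.5] z 219.1 F [-0.6 -1.4  0.6] w 20.2
tile jig mm [29.53030636 99.79414726] rect c [29.61365177 99.88196994] (61.42835235595703, 60.83967590332031) ang rel -0.5188079833984318
```

View pics/d.png

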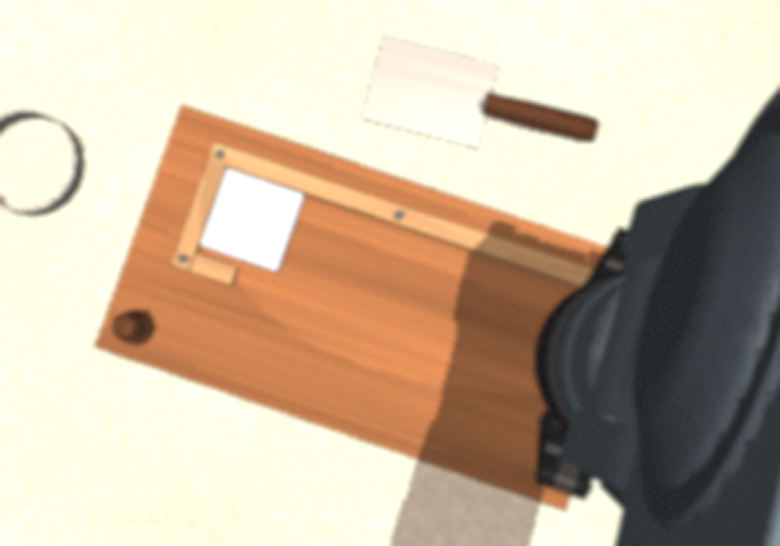

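```bash
python3 - <<'E'
from rig import env
env.hand_in()
E
```

```text
the job is handed in; nothing more can be done
```

The tile is in the corner pocket against both the rail and the end stop, and I handed the job in at about 21 s. I pushed it with two slightly opened fingertips, first square onto the rail at jig y ≈ -49 mm, then along the rail into the pocket.

| Check (top camera, hand clear) | Measured | Target |
|---|---|---|
| On the rail, before sliding: x | 29.7 mm | above 26 mm |
| On the rail, before sliding: squareness | 0.2° | within 5.7° |
| Final: x | 29.6 mm | 30 mm, within 3 mm |
| Final: y | 99.9 mm | 100 mm, within 3 mm |
| Final: squareness | -0.5° | within 3.4° |

- **Contact:** the fingertips stopped at y = 58.8 mm on both presses against the end stop, where about 59 mm was expected.
- **Other objects:** the stamp, cutter and spatula look unmoved in the last picture. The arm hides the cup in that picture; no unexpected forces showed while the hand was near it, but I did not check its position again.
- **Not measured:** I did not measure the tile's height or tilt directly at the end.

No check failed or disagreed.

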